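Let the loaded goods lift down on its winch

TASK

The small goods lift on the counter stands raised with a crate of jars, held by the pawl in its winch's ratchet wheel. Throw the pawl's set lever over, ease the crank up a little (the platform less than 15 mm) so that the jammed pawl springs clear, then let the crank turn back slowly under the load, the platform never faster than 80 mm a second, and stop as soon as the platform bears on the grey landing stand, so that it is set down gently and not forced onto it. Then throw the set lever back so that the pawl lies on the wheel again, let go, and leave the other goods where they stand.

Things in the scene. Friction and masses are not known exactly. Their poses are not given: they have to be found in the camera images.
- lift: Steel rack-and-pinion hand lift, fixed. Origin on the counter under its pedestal. Lift frame, in mm below: z up, -x the crank side (looks to about world -y), +y roughly to the robot. Pedestal and bearing plate: x -35 to 15, y -60 to 85, to z 255; mast: x 62 to 100, y -28 to 28, to z 414; beyond it the platform, x 125 to 375, y -130 to 130, with a green crate of jars (3.1 to 4.9 kg in all).
- shaft (a point): Crank shaft axis (along the lift's x), in the plane in which the handle's middle circles: lift frame -143.5, 0, 170. On the shaft: a ratchet wheel, diameter 100, at x -45 (12 teeth); the flat crank arm at x -85 to -77.
- handle_mid (a point): Middle of the black crank handle, diameter 28 mm, 115 mm long, level along the lift's x, spinning freely on its bolt. Circles 100 mm from the shaft; at the start at y -97, z 194 (far from the robot). Lowering takes it over the top and down on the robot's side. The rest of the lift stays 50 mm or more from its plane. The load pulls it with 5 to 13 N in the lowering direction.
- crank (a joint): Crank angle, rad: 0 at the start, growing as the lift goes down (range -1.0 to 3.9). 1 rad moves the platform 20 mm and the handle 100 mm. The platform lands at 2.1 to 3.2 rad.
- platform (a joint): How far the platform has come down from its start, m; negative when raised above it (range -0.02 to 0.078).
- platform_under (a point): Centre of the platform's flat underside, 250 x 260 mm, 140 mm above the counter at the start (lift frame x 250, y 0).
- pawl_lever (a joint): Set lever of the pawl, rad: 0 = pawl set to hold, 0.84 = thrown over to release (its stops). A flat steel lever standing up from the pawl's pivot; at 0 it leans 0.42 rad to the lift's -y (away from the robot), at 0.84 as far to +y. It stays where it is put and takes 3 to 6 N at its pin.
- pawl_pivot (a point): Pivot axis of pawl and set lever (along the lift's x), in the plane of the pin's middle: lift frame -73.5, 60, 232.
- lever_pin (a point): Middle of the pin at the top of the set lever: round, steel, diameter 12 mm, level along the lift's x, standing 23 mm out to the crank side, 85 mm from the pivot. Lift frame at 0: y 25, z 310; half-way: y 60, z 317; at 0.84: y 95, z 310. From above it can be taken between half-open fingers or pushed; nothing else is near. It clears the crank.
- pawl (a joint): Pawl angle relative to the set lever, rad; 0 at the start. A spring ties it to the lever: lever at 0 presses it on the wheel; lever over pulls it off, but the loaded tooth keeps it jammed (lever 0.84, pawl about -0.85) until the crank is turned 0.03 to 0.1 rad in the raising direction. Then it snaps clear (lever + pawl about 0.4, not 0) and the crank alone carries the load.
- pawl_tip (a point): Tip of the pawl, a steel bar 10 mm thick, 60 mm long from its pivot, lying to -y on the ratchet wheel. Its lift-frame z: 217 in a tooth, up to 225 on a tooth's top, about 242 swung clear.
- tub: White lidded tub, diameter 122 mm, 107 mm high, loose; origin under its centre. Bystander.
- tin: Tin, diameter 84 mm, 120 mm high, loose; origin under its centre. Bystander.
- egg_box: Green egg box, 100 x 200 mm, 54 mm high, loose; origin under its centre. Bystander.
- stand: Fixed landing stand under the platform: a grey slab, 210 x 240 mm, with a rubber top on four screw feet. Origin: on the counter, under its centre. Its top is screwed 76 to 98 mm above the counter, not given: find it by feel. From touchdown the pull on the handle fades out over 4 to 7 mm of handle travel; each newton beyond adds 5 N on the stand, which bears 40 to 60 N at rest.

How it is judged:
On the way, in this order (a step that is already met when the one before it is completed fails the run):
1. the pawl swings clear of the ratchet wheel with the platform still up (z of pawl_tip in the frame of lift above 0.232 m and value of joint platform below 0.01 m), for 0.1 s.
2. the platform bears on the landing stand (contact force between stand and anything else above 20 N and value of joint platform above 0.035 m), for 0.2 s.
At the end, for the whole second after the job is handed in: The platform is down and its weight bears on the landing stand (more than 20 N), the set lever is back within 0.15 rad of its holding end with the pawl lying on the wheel, and the crank is at rest (all of step 2 and value of joint pawl_lever below 0.15 rad and z of pawl_tip in the frame of lift below 0.228 m and velocity of joint crank below 0.05 rad/s); the robot touches nothing.
It fails at once if the platform runs down faster than 80 mm a second (velocity of joint platform above 0.08 m/s).
It fails at once if the platform is pressed or slammed onto the landing stand with more than 110 N (it rests there with 40 to 60 N) (contact force between stand and anything else above 110 N).
It fails at once if the lift is cranked more than 15 mm above its start (value of joint platform below -0.015 m).
It fails at once if a bystander (tub, tin or egg box) is moved more than 20 mm (distance of any of tub, tin, egg_box from where it was at the start of the episode above 0.02 m).
It also fails if it takes over 70 s, if anything falls off the work surface, if the arm or the gripper's body presses on something with over 40 N, if the wrist force passes 120 N, or if a joint passes its speed limit or range.

ROBOT

A 6-joint arm with a two-finger parallel gripper is mounted at the origin on the work surface. World frame = base frame: x ahead of the robot, y to its left, z up, the work surface at z = 0. Lengths are in m, angles in rad, forces in N, time in s.
With the tool pointing down it reaches from about 0.35 to 0.775 m from the base axis. Payload 5.5 kg.
Tool frame: the origin (TCP) lies between the finger pads; the fingertips stand 22 mm ahead of it and the grasp point (between the pads) lies 3 mm ahead of it (env.finger_overhang is the distance from the TCP to the fingertips, in m); y points along the fingers, x is the direction in which the jaws open and shut, and the axes are right-handed (so a half turn about y gives the same grasp; the last joint's range is limited). The gripper opens to 85 mm and grips with 20 to 120 N. Pads are 22 mm wide; open, the fingers measure 114 mm over their backs; the gripper's body (76 mm by 85 mm) begins 54 mm behind the grasp point. The pads swing forward as they close: fully open they stand 13 mm farther back than shut.
Start: joints at [1.089, 0.313, 0.046, 1.304, 0, 1.431], TCP at [0.193, 0.542, 0.216] pointing down, gripper open.
Joint ranges: [-2.76, 2.76], [-0.86, 1.69], [-1.03, 1.26], [-2.2, 2.34], [-1.47, 1.5], [-3.14, 3.14]. Speed limits (rad/s): [2.57, 2.57, 3.14, 3.14, 3.14, 3.14].

INTERFACE

Orientations are given as a unit quaternion [w, x, y, z].
In Python, from workcell import monitor, cams, job, env gives the robot as it stands.
- The arm moves only by the tool drive_tool, never from a script. Its argument "plan" is text: rows parted by semicolons, each of 7 numbers parted by spaces: the opening, from -1 (shut) to 1 (fully open), then the shift along the tool's x, y, z in mm, then the turn, a rotation vector about the tool's x, y, z in degrees. In form: gripper x y z rx ry rz; .... A call has 1 to 8 rows; each row shifts and turns the pose as measured when the row begins, along the tool's axes as they then stand; what a row does not reach is not made up. A row lasts 1/8 s, in which the tool goes at most 62.5 mm and 10.7 degrees, less where a joint would pass 70% of its speed; a pose out of reach is approached as far as the arm can. A call is refused whole if a number of a shift passes 62.5 or a number of a turn 10.7, either way. A call with a gripper value outside its range is refused whole. The fingers move at their own pace and stop on an object; "grip_force" is the grip in N (left out, the last holds). Time passes only in rows, so rows that do not move let the fingers close. It gives the time, the measured TCP pose, the force and the opening at its end, in the units of the state.
- monitor.get_state(): the state, without advancing time (a new reading comes with each control period).
- cams.read_camera(name): name is "scene" or "side" or "wrist"; returns (picture, depth): 480x640x3 uint8, red, green, blue; 480x640 float32, m along the optical axis (not along the pixel's ray), 0 where there is no reading.
- cams.calibration(name): a dict with "fx", "fy", "cx", "cy" (pixels), "R" (3x3) and "t" (3): a world point X has camera coordinates R X + t. Camera axes: x right, y down, z forward; pixel columns grow to the right and rows downward; lengths in m; the calibration is good to about 2 mm. A picture is of the moment at which its call begins: read the wrist's pose just before it. calibration takes no time and is no camera call; for the wrist camera it gives the pose at the moment of the call.
- job.hand_in(): hands the job in, once; it reports no verdict.
The state is a dict: "clock": time; "joint_pos": joint angles; "qvel": joint speeds; "tau": joint torques, N m; "tcp_pos": TCP position; "orientation": TCP orientation; "wrist_force": force on the tool from outside, world axes, zero at the start; "ft_torque": the same for the moment, N m; "finger_gap": finger opening in m.
Only numpy, scipy, OpenCV 4.12 (cv2) and the standard library are available. Lean on these libraries where they do the work, as an engineer would, in place of code of your own. Each camera call takes 0.05 s, during which the arm holds its last target.

## Working session

There is one attempt and no reset: what is moved stays moved. The work goes in short steps, Python scripts to look and compute and a tool call to move; the robot and the scene stay as the last step left them, time stands still between calls to the robot, and variables do not carry over. Pictures are saved under pics/ and viewed, and the job is handed in when it is done.

Besides the shell and the picture viewer there is one more tool, called after "Emit:" as a command line: name --argument value ..., lists and objects as JSON in quotes. drive_tool: Moves the arm, as the interface text tells. Its arguments: {"type":"object","properties":{"plan":{"type":"string"},"grip_force":{"type":"number"}},"required":["plan"]}

```bash
ls; mkdir -p pics
cat > h.py <<'E'
import numpy as np, cv2
from workcell import monitor,cams,job,env
def snap(n,f):
    c=cams.calibration(n); p,d=cams.read_camera(n)
    cv2.imwrite('pics/'+f+'.png',p[:,:,::-1]); np.savez('pics/'+f+'.npz',p=p,d=d,**{k:np.array(v) for k,v in c.items()})
    return p,d,c
def P(c,d,u,v):
    z=d[v,u]; X=np.array([(u-c['cx'])/c['fx']*z,(v-c['cy'])/c['fy']*z,z]); return np.array(c['R']).T@(X-np.array(c['t']))
def ray(c,u,v):
    R=np.array(c['R']);t=np.array(c['t'])
    return -R.T@t, R.T@np.array([(u-c['cx'])/c['fx'],(v-c['cy'])/c['fy'],1.])
E
python3 - <<'E'
from h import *
print(monitor.get_state())
for n in ['scene','side','wrist']:
    p,d,c=snap(n,n+'0'); print(n,c)
E
```

```text
pics
{'clock': 0.0, 'joint_pos': array([ 1.08940303e+00,  3.14012252e-01,  4.50037377e-02,  1.30357134e+00,
       -3.49833516e-05,  1.43117802e+00]), 'qvel': array([ 0.00056977, -0.00041075,  0.00029338,  0.00016973,  0.00081873,
       -0.00093216]), 'tau': array([ 6.47234083e-04, -4.80622852e+01,  2.98534441e+01,  1.92880217e-02,
        9.58396276e-05, -2.98773230e-06]), 'tcp_pos': array([0.192506  , 0.54127194, 0.21551225]), 'orientation': array([-0.57744605,  0.5780447 ,  0.40713333, -0.40824361]), 'wrist_force': array([ 0.48307327, -0.49095689,  0.01968583]), 'ft_torque': array([ 0.03002676, -0.06033531,  0.04552162]), 'finger_gap': 0.08571451708012981}
scene {'fx': 492.36038606534686, 'fy': 492.36038606534686, 'cx': 314.90426649713334, 'cy': 242.39129391628762, 'R': array([[-0.75634835,  0.65415014,  0.004978  ],
       [ 0.47130912,  0.55018762, -0.68931944],
       [-0.45365724, -0.51901944, -0.72444042]]), 't': array([ 0.41735701, -0.08885749,  1.43880371])}
side {'fx': 513.2080259244457, 'fy': 513.2080259244457, 'cx': 320.62786193732927, 'cy': 238.38808065100005, 'R': array([[ 0.99085786, -0.13369333, -0.01807745],
       [-0.08792879, -0.5383502 , -0.83812147],
       [ 0.10231925,  0.83204877, -0.54518402]]), 't': array([-0.53832321,  0.19562647,  1.28921962])}
wrist {'fx': 408.6319105271462, 'fy': 408.6319105271462, 'cx': 325.73981731243776, 'cy': 233.83848682179192, 'R': array([[ 0.33489428,  0.94225425, -0.00165624],
       [ 0.89700197, -0.31827162,  0.30674198],
       [ 0.2885018 , -0.10421179, -0.95179127]]), 't': array([-0.57349089, -0.0407277 ,  0.37982996])}
```

View pics/scene0.png

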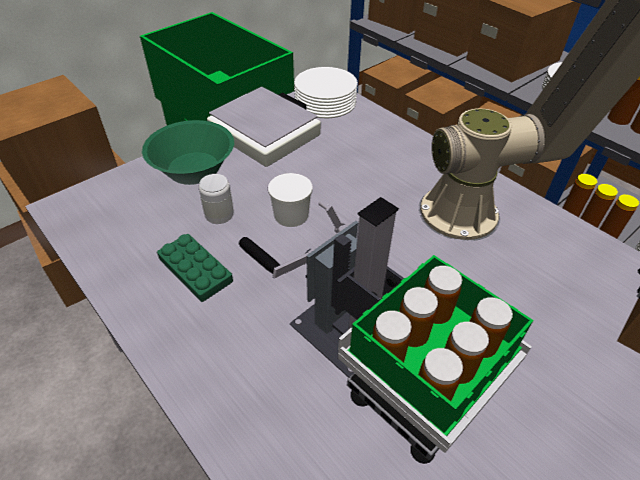

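View pics/side0.png

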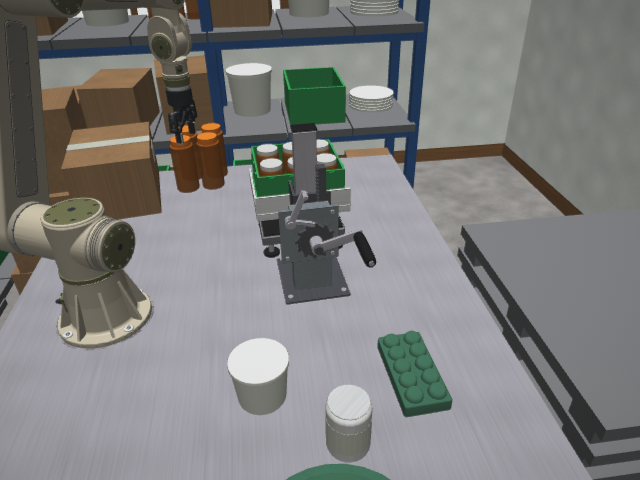

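View pics/wrist0.png

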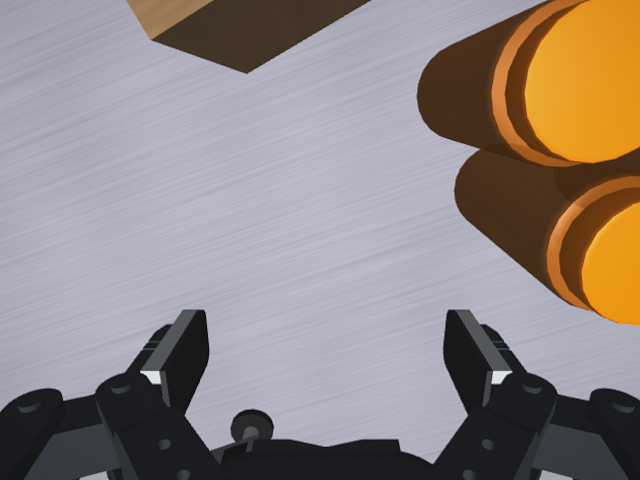

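The side view shows the lift's crank side: handle from about (360,236) to (373,264), set lever around (295,210). I'll zoom in on both views.

Run:
```python
import cv2
a=cv2.imread('pics/side0.png')[115:310,225:395]; cv2.imwrite('pics/side0z.png',cv2.resize(a,None,fx=3,fy=3,interpolation=cv2.INTER_CUBIC))
a=cv2.imread('pics/scene0.png')[180:370,225:425]; cv2.imwrite('pics/scene0z.png',cv2.resize(a,None,fx=3,fy=3,interpolation=cv2.INTER_CUBIC))
```

```text
(no output)
```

View pics/side0z.png

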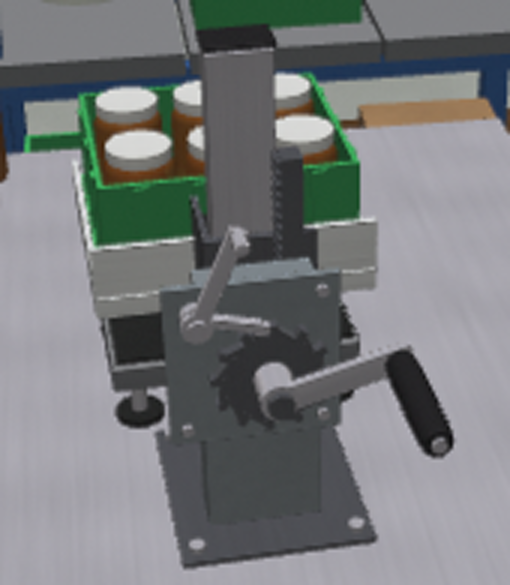

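View pics/scene0z.png

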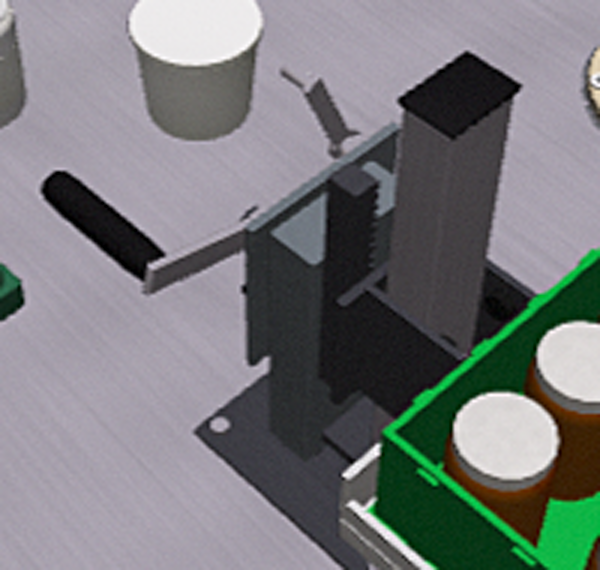

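```bash
cat > fit.py <<'E'
from h import *
from scipy.optimize import least_squares
def ld(f):
    z=np.load('pics/'+f+'.npz'); return {k:z[k] for k in z.files}
S=ld('scene0');D=ld('side0')
def pr(c,X):
    q=c['R']@X+c['t']; return np.array([c['fx']*q[0]/q[2]+c['cx'],c['fy']*q[1]/q[2]+c['cy']])
# zoom px -> px ; (x+.5)/3-.5+off
z=lambda u,v,o:np.array([(u+.5)/3-.5+o[0],(v+.5)/3-.5+o[1]])
so=(225,180);do=(225,115)
obs=[(S,z(467,52,so),(62,28,414)),(S,z(521,90,so),(100,28,414)),(S,z(457,138,so),(100,-28,414)),(S,z(400,102,so),(62,-28,414)),
(D,z(205,52,do),(62,28,414)),(D,z(275,47,do),(62,-28,414)),
(D,z(441,446,do),(-201,-97,194)),(D,z(272,398,do),(-88,0,170)),
(S,z(248,228,so),(-35,-60,255)),(D,z(160,290,do),(-35,85,255)),(D,z(340,272,do),(-35,-60,255)),
(D,z(240,240,do),(-85,25,310)),(S,z(285,71,so),(-85,25,310))]
def X(p,L):
    a,x,y=p; c,s=np.cos(a),np.sin(a); L=np.array(L)/1000
    return np.array([x+c*L[0]-s*L[1],y+s*L[0]+c*L[1],L[2]])
W=np.array([1]*7+[.5]*6)
f=lambda p:np.concatenate([w*(pr(c,X(p,L))-o) for (c,o,L),w in zip(obs,W)])
if __name__=='__main__':
    for n,c in (('scene',S),('side',D)): print(n,-c['R'].T@c['t'])
    r=least_squares(f,[np.pi/2,.5,.0],loss='soft_l1'); print(r.x)
    for (c,o,L),e in zip(obs,f(r.x).reshape(-1,2)/W[:,None]): print(L,e.round(1))
    for n,L in dict(shaft=(-143.5,0,170),handle=(-143.5,-97,194),piv=(-73.5,60,232),pin0=(-73.5,25,310),pin1=(-73.5,95,310),plat=(250,0,140)).items(): print(n,X(r.x,L).round(4))
E
python3 fit.py
```

```text
scene [1.01027035 0.52264125 0.97899876]
side [ 0.41869101 -1.03934827  0.85708916]
[1.62542427 0.53171758 0.05189931]
(62, 28, 414) [0.6 1.2]
(100, 28, 414) [-0.4 -0.7]
(100, -28, 414) [-0.8 -0.8]
(62, -28, 414) [ 1.  -0.2]
(62, 28, 414) [ 0.  -2.3]
(62, -28, 414) [ 0.1 -2.6]
(-201, -97, 194) [-0.6 -0.4]
(-88, 0, 170) [3.2 1.7]
(-35, -60, 255) [-1.1 -0. ]
(-35, 85, 255) [ 0.1 -0.2]
(-35, -60, 255) [ 0.4 -0.9]
(-85, 25, 310) [1.3 3. ]
(-85, 25, 310) [-0.  -0.5]
shaft [ 0.5396 -0.0914  0.17  ]
handle [ 0.6364 -0.0861  0.194 ]
piv [ 0.4758 -0.0248  0.232 ]
pin0 [ 0.5108 -0.0229  0.31  ]
pin1 [ 0.4409 -0.0267  0.31  ]
plat [0.5181 0.3015 0.14  ]
```

Run:
```python
from h import *
from scipy.spatial.transform import Rotation as Ro
s=monitor.get_state();q=s['orientation']
R=Ro.from_quat([*q[1:],q[0]]).as_matrix();print(R.round(3))
c=cams.calibration('wrist');C=-c['R'].T@c['t'];print('cam in tool',R.T@(C-s['tcp_pos']), 'axis',(R.T@c['R'].T).round(2))
a=1.6254; lx=np.array([np.cos(a),np.sin(a),0]);ly=np.array([-np.sin(a),np.cos(a),0]);print(lx,ly)
print(np.degrees(np.arctan2(R[1,0],R[0,0])),np.degrees(np.arctan2(ly[1],ly[0])), env.finger_overhang)
```

```text
[[ 0.335 -0.001 -0.942]
 [ 0.942 -0.001  0.335]
 [-0.001 -1.     0.   ]]
cam in tool [-0.00067938 -0.1574578   0.07789999] axis [[ 1.    0.    0.  ]
 [-0.   -0.31  0.95]
 [ 0.   -0.95 -0.31]]
[-0.05457654  0.99850959  0.        ] [-0.99850959 -0.05457654  0.        ]
70.41396617580783 -176.871439979436 0.022
```

Emit:
drive_tool --plan "1 0 -40 0 0 -10 0; 1 0 -60 0 0 -10 0; 1 0 -60 0 0 -10 0; 1 0 -50 0 0 -10 0; 1 0 0 0 0 0 0" --grip_force 40

```text
clock: 0.78
tcp_pos: [0.1921, 0.5405, 0.4289]
orientation: [0.396, -0.397, -0.583, 0.588]
wrist_force: [-0.2, -0.5, 0.4]
finger_gap: 0.0854
```

```bash
cat >> h.py <<'E'
from scipy.spatial.transform import Rotation as Ro
a=1.6254; O=np.array([.5317,.0519,0]); LX=np.array([np.cos(a),np.sin(a),0]);LY=np.array([-np.sin(a),np.cos(a),0])
ML=np.array([LX,LY,[0,0,1]])
def st():
    s=monitor.get_state();q=s['orientation'];R=Ro.from_quat([*q[1:],q[0]]).as_matrix()
    print('t',round(s['clock'],2),'tcp',s['tcp_pos'].round(4),'lift',(ML@(s['tcp_pos']-O)*1000).round(1),'yaw',np.degrees(np.arctan2(R[1,0],R[0,0])).round(1),'tilt',R[2].round(3),'\n q',s['joint_pos'].round(2),'F lift',(ML@s['wrist_force']).round(1),'gap',round(s['finger_gap'],4))
    return s,R
E
python3 -c "
from h import *
st()"
```

```text
t 0.78 tcp [0.1921 0.5405 0.4289] lift [506.4 312.4 428.9] yaw 111.8 tilt [-0.004 -1.     0.005] 
 q [1.09 0.39 0.68 1.87 0.   0.71] F lift [-0.5  0.3  0.4] gap 0.0854
```

Run:
```python
import numpy as np
psi=111.8;n=0
for k in range(12):
    b=np.radians(-65.3-psi); print(k,round(51*np.cos(b)),round(51*np.sin(b)), -9 if k<8 else 0); psi+=9 if k<8 else 0
```

```text
0 -51 -3 -9
1 -51 5 -9
2 -49 13 -9
3 -47 21 -9
4 -43 28 -9
5 -38 34 -9
6 -32 40 -9
7 -25 44 -9
8 -18 48 0
9 -18 48 0
10 -18 48 0
11 -18 48 0
```

Emit:
drive_tool --plan "1 -51 0 -3 0 -9 0; 1 -51 0 5 0 -9 0; 1 -49 0 13 0 -9 0; 0.3 -47 0 21 0 -9 0; 0 -43 0 28 0 -9 0; -0.1 -38 0 34 0 -9 0; -0.1 -32 0 40 0 -9 0; -0.1 -25 0 44 0 -9 0"

```text
clock: 1.78
tcp_pos: [0.3674, 0.1713, 0.4203]
orientation: [-0.024, 0.034, -0.701, 0.712]
wrist_force: [0.7, 0.8, -0.2]
finger_gap: 0.0384
```

```bash
python3 -c "
from h import *
st()"
```

```text
t 1.77 tcp [0.3674 0.1713 0.4203] lift [128.2 157.6 420.3] yaw -175.3 tilt [ 0.015 -1.     0.014] 
 q [ 0.25  0.02  0.19  1.76 -0.01 -1.41] F lift [ 0.8 -0.7 -0.2] gap 0.0384
```

Emit:
drive_tool --plan "-0.1 -10 0 55 -0.8 1.6 0.8; -0.1 -25 0 55 0 0 0; -0.1 -30 0 55 0 0 0; -0.1 -30 0 37 0 0 0; -0.1 0 0 0 0 0 0"

```text
clock: 2.4
tcp_pos: [0.4756, -0.0334, 0.4137]
orientation: [0.013, -0.02, 0.708, -0.706]
wrist_force: [0.1, 0.1, 0.1]
finger_gap: 0.0385
```

```bash
python3 -c "
from h import *
st()
p,d,c=snap('wrist','w1');st()"
```

```text
t 2.4 tcp [ 0.4756 -0.0334  0.4137] lift [-82.1  60.7 413.7] yaw -177.3 tilt [ 0.01  -1.    -0.002] 
 q [-0.24  0.16  0.32  1.75 -0.   -1.86] F lift [ 0.1 -0.1  0.1] gap 0.0385
t 2.45 tcp [ 0.4745 -0.0322  0.4142] lift [-80.8  61.7 414.2] yaw -177.2 tilt [ 0.01  -1.    -0.002] 
 q [-0.24  0.15  0.32  1.75 -0.   -1.86] F lift [-0.8  1.  -0.7] gap 0.0386
```

View pics/w1.png

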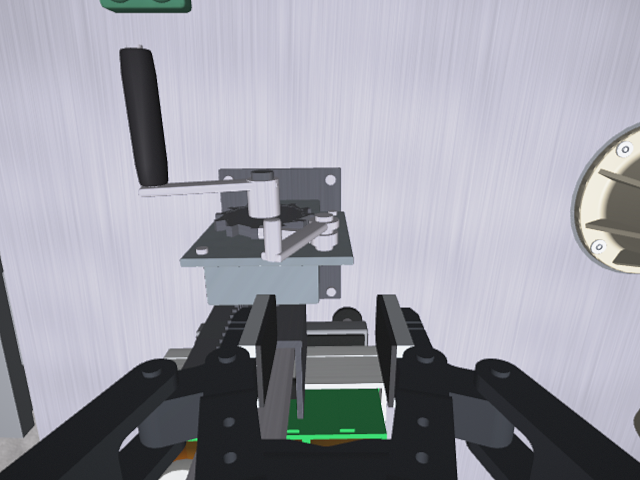

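Run:
```python
from h import *
z=np.load('pics/w1.npz'); d=z['d']
def at(u,v,h):
    o,r=ray(z,u,v); X=o+r*(h-o[2])/r[2]; return (ML@(X-O)*1000).round(1)
print('pin',at(272,221,.31),at(272,257,.31),at(265,240,.316),at(280,240,.316))
print('handle end',at(136,48,.194),at(152,185,.194))
for u,v in [(272,230),(272,245),(137,80),(145,120),(150,160)]: print((u,v),(ML@(P(z,d,u,v)-O)*1000).round(1))
```

```text
pin [-86.6  25.6 310. ] [-61.   24.3 310. ] [-75.4  21.1 316. ] [-75.3  31.  316. ]
handle end [-205.6  -96.4  194. ] [-88.9 -99.1 194. ]
(272, 230) [-81.9  25.9 314.9]
(272, 245) [-71.7  25.5 315.7]
(137, 80) [-179.7  -92.8  209.4]
(145, 120) [-147.7  -91.7  207.3]
(150, 160) [-113.9  -91.8  208.1]
```

Emit:
drive_tool --plan "-0.1 -37 0 -5 0 0 0; -0.1 0 0 0 0 0 0; -0.1 0 50 0 0 0 0; -0.1 0 40 0 0 0 0; -0.1 0 0 0 0 0 0"

```text
clock: 3.08
tcp_pos: [0.5055, -0.0202, 0.3221]
orientation: [0.014, -0.023, 0.708, -0.706]
wrist_force: [-0.4, 0.4, 1.1]
finger_gap: 0.0383
```

```bash
python3 -c "
from h import *
st()
p,d,c=snap('wrist','w2')"
```

```text
t 3.08 tcp [ 0.5055 -0.0202  0.3221] lift [-70.6  30.1 322.1] yaw -177.0 tilt [ 0.012 -1.    -0.003] 
 q [-0.2   0.18  0.13  1.53  0.   -1.82] F lift [0.4 0.4 1.1] gap 0.0383
```

View pics/w2.png

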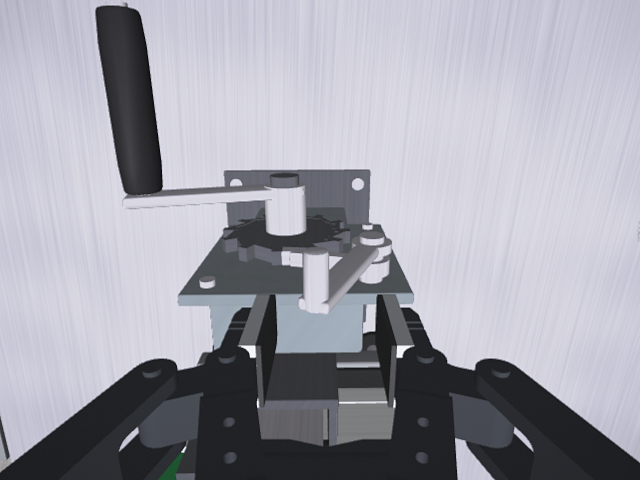

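Emit:
drive_tool --plan "-0.1 0 9 5 0 0 0; -0.1 15 0 0 0 0 0; -0.1 15 0 0 0 0 0; -0.1 15 0 0 0 0 0; -0.1 15 0 0 0 0 0; -0.1 12 0 0 0 0 0"

```text
clock: 3.88
tcp_pos: [0.4317, -0.03, 0.3213]
orientation: [-0.019, 0.018, -0.707, 0.707]
wrist_force: [0.2, -0.0, -0.3]
finger_gap: 0.0384
```

```bash
python3 -c "
from h import *
st()
p,d,c=snap('wrist','w3')"
```

```text
t 3.88 tcp [ 0.4317 -0.03    0.3213] lift [-76.3 104.4 321.3] yaw -177.0 tilt [-0.001 -1.     0.001] 
 q [-0.26  0.02 -0.05  1.5  -0.   -1.88] F lift [-0.  -0.2 -0.3] gap 0.0384
```

View pics/w3.png

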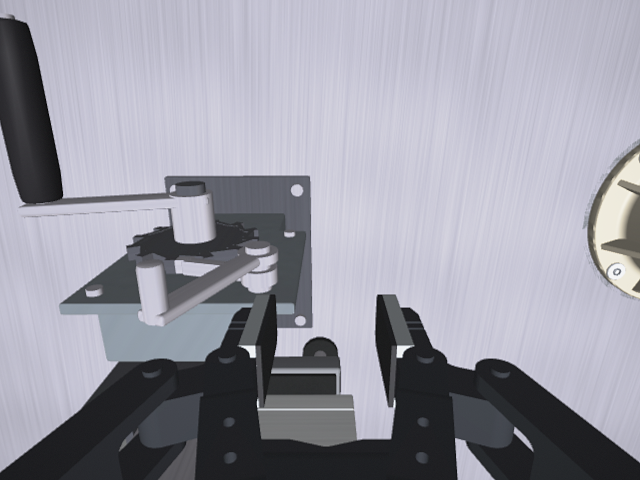

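Run:
```python
from h import *
z=np.load('pics/w3.npz'); d=z['d']
for u,v in [(273,297),(268,310),(262,395),(268,350),(380,298),(385,350),(391,400),(150,270),(150,300),(255,400)]: print((u,v),(ML@(P(z,d,u,v)-O)*1000).round(1))
```

```text
(273, 297) [-87.7  84.5 342.8]
(268, 310) [-87.9  84.  352.9]
(262, 395) [-70.8  84.4 375.1]
(268, 350) [-76.2  84.4 359.3]
(380, 298) [-89.  123.4 346.2]
(385, 350) [-79.6 123.1 364.5]
(391, 400) [-67.9 124.2 373.8]
(150, 270) [-86.3  27.2 314. ]
(150, 300) [-72.3  25.7 314.9]
(255, 400) [-94.5  88.6 405.4]
```

Run:
```python
from h import *
z=np.load('pics/w3.npz'); d=z['d']
for v in range(286,312,2): print(v,[tuple((ML@(P(z,d,u,v)-O)*1000).round(0).astype(int)) if d[v,u]<.6 else 0 for u in (264,268,270,272,274,276)])
s,R=st(); 
for n,X in (('tip',s['tcp_pos']+R@[-.019,.022,.011]),('tcp',s['tcp_pos'])):
    q=z['R']@X+z['t'];print(n,q,z['fx']*q[0]/q[2]+z['cx'],z['fy']*q[1]/q[2]+z['cy'])
```

```text
286 [(np.int64(-45), np.int64(65), np.int64(243)), (np.int64(-45), np.int64(67), np.int64(242)), (np.int64(-41), np.int64(67), np.int64(234)), (np.int64(-39), np.int64(68), np.int64(230)), (np.int64(-40), np.int64(69), np.int64(231)), (np.int64(-39), np.int64(71), np.int64(230))]
288 [(np.int64(-42), np.int64(64), np.int64(239)), (np.int64(-41), np.int64(66), np.int64(237)), (np.int64(-41), np.int64(67), np.int64(236)), (np.int64(-40), np.int64(68), np.int64(234)), (np.int64(-39), np.int64(70), np.int64(234)), (np.int64(-39), np.int64(71), np.int64(234))]
290 [(np.int64(-41), np.int64(64), np.int64(239)), (np.int64(-39), np.int64(66), np.int64(236)), (np.int64(-40), np.int64(68), np.int64(237)), (np.int64(-39), np.int64(69), np.int64(236)), (np.int64(-39), np.int64(70), np.int64(236)), (np.int64(-40), np.int64(71), np.int64(237))]
292 [(np.int64(-40), np.int64(64), np.int64(240)), (np.int64(-39), np.int64(66), np.int64(239)), (np.int64(-40), np.int64(68), np.int64(240)), (np.int64(-39), np.int64(69), np.int64(239)), (np.int64(-40), np.int64(71), np.int64(240)), (np.int64(-40), np.int
[... 2175 characters left out ...]
347)), (np.int64(-83), np.int64(85), np.int64(343)), (np.int64(-36), np.int64(73), np.int64(254))]
310 [(np.int64(-88), np.int64(83), np.int64(354)), (np.int64(-88), np.int64(84), np.int64(353)), (np.int64(-87), np.int64(85), np.int64(352)), (np.int64(-85), np.int64(85), np.int64(347)), (np.int64(-82), np.int64(85), np.int64(342)), (np.int64(-35), np.int64(73), np.int64(255))]
t 3.92 tcp [ 0.4304 -0.0298  0.3215] lift [-76.  105.6 321.5] yaw -177.0 tilt [-0. -1.  0.] 
 q [-0.26  0.02 -0.05  1.5  -0.   -1.88] F lift [0.9 1.4 0. ] gap 0.0387
tip [-0.01722913  0.01054675  0.19176159] 289.02561354984357 256.3129408929218
tcp [0.00176118 0.02778998 0.17421055] 329.87088936730095 299.0232388450776
```

Run:
```python
from h import *
p,d,c=snap('side','s1')
a=p[80:300,200:420,::-1]; cv2.imwrite('pics/s1z.png',cv2.resize(a,None,fx=2.7,fy=2.7,interpolation=cv2.INTER_CUBIC))
p,d,c=snap('scene','sc1')
s,R=st()
for n in('side','scene'):
    z=cams.calibration(n)
    for X in (s['tcp_pos'],s['tcp_pos']+R@[0,.022,0]):
        q=z['R']@X+z['t'];print(n,z['fx']*q[0]/q[2]+z['cx'],z['fy']*q[1]/q[2]+z['cy'])
```

```text
t 4.03 tcp [ 0.4324 -0.03    0.3213] lift [-76.3 103.6 321.3] yaw -177.0 tilt [-0.001 -1.     0.001] 
 q [-0.25  0.02 -0.05  1.5  -0.   -1.88] F lift [ 0.2 -0.8 -0.1] gap 0.038
side 270.05450717311885 195.10858019836007
side 270.7760968103411 203.82520089644333
scene 349.62398544454834 183.3035665554924
scene 349.0269305502228 191.38153597795676
```

View pics/s1z.png

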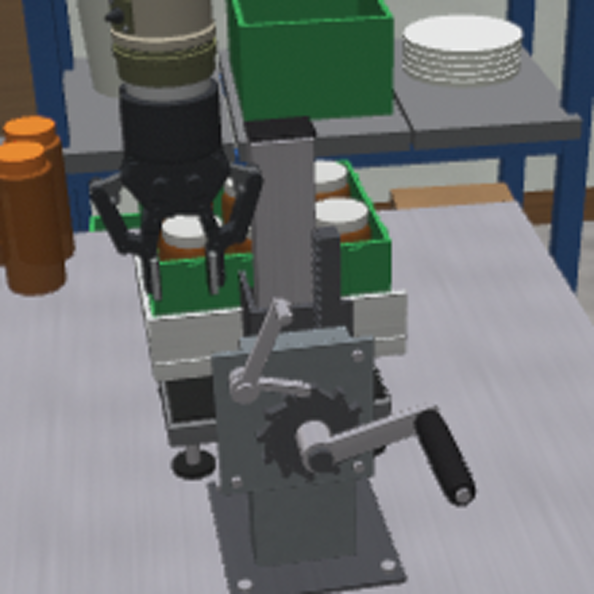

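View pics/sc1.png

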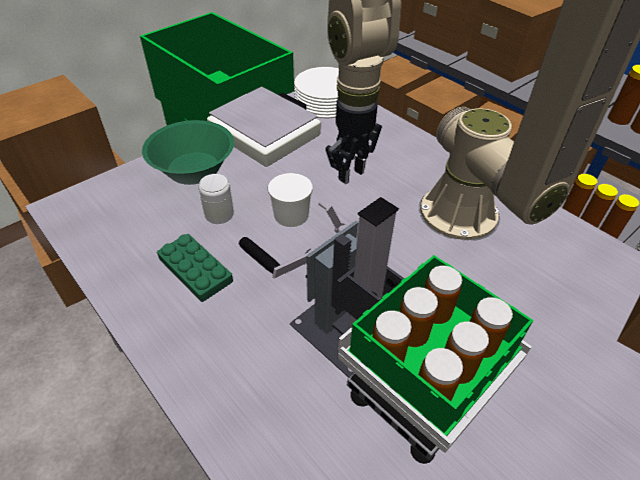

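The fingertips passed over the pin. All three cameras put the tips about 20 mm above the reported TCP, not below it: wrist depth gives tip z 0.342 against a reported TCP z of 0.321. So for heights I'll use the camera-measured tips. Next I go back over the pin and descend further.

Emit:
drive_tool --plan "-0.1 -38 0 0 0 0 0; -0.1 -36 0 -1 0 0 0; -0.1 0 0 0 0 0 0"

```text
clock: 4.4
tcp_pos: [0.5091, -0.0252, 0.3212]
orientation: [-0.019, 0.017, -0.707, 0.707]
wrist_force: [-0.1, -0.0, -0.3]
finger_gap: 0.0386
```

```bash
python3 -c "
from h import *
st()"
```

```text
t 4.4 tcp [ 0.5091 -0.0252  0.3212] lift [-75.8  26.7 321.2] yaw -177.0 tilt [-0.003 -1.     0.001] 
 q [-0.21  0.17  0.12  1.51 -0.   -1.83] F lift [-0.   0.1 -0.3] gap 0.0386
```

Emit:
drive_tool --plan "-0.1 0 20 0 0 0 0; -0.1 0 20 0 0 0 0; -0.1 0 0 0 0 0 0"

```text
clock: 4.78
tcp_pos: [0.5088, -0.0252, 0.2796]
orientation: [-0.019, 0.018, -0.707, 0.707]
wrist_force: [-0.6, 0.1, -0.2]
finger_gap: 0.038
```

```bash
python3 -c "
from h import *
st()
p,d,c=snap('wrist','w4')"
```

```text
t 4.78 tcp [ 0.5088 -0.0252  0.2796] lift [-75.7  27.  279.6] yaw -177.0 tilt [-0.001 -1.     0.   ] 
 q [-0.21  0.17  0.02  1.41 -0.   -1.83] F lift [ 0.1  0.6 -0.2] gap 0.038
```

View pics/w4.png

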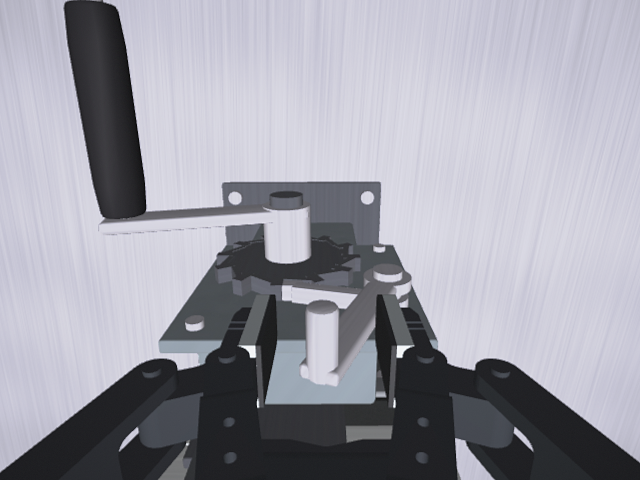

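Emit:
drive_tool --plan "-0.1 15 0 0 0 0 0; -0.1 15 -2 0 0 0 0; -0.1 15 0 0 0 0 0; -0.1 15 2 0 0 0 0; -0.1 12 2 0 0 0 0"

```text
clock: 5.45
tcp_pos: [0.4368, -0.0299, 0.2832]
orientation: [-0.024, 0.013, -0.706, 0.708]
wrist_force: [4.7, 0.0, -2.5]
finger_gap: 0.0386
```

```bash
python3 -c "
from h import *
st()
p,d,c=snap('wrist','w5')"
```

```text
t 5.45 tcp [ 0.4368 -0.0299  0.2832] lift [-76.5  99.2 283.2] yaw -177.0 tilt [-0.016 -1.     0.004] 
 q [-0.25  0.02 -0.15  1.39  0.   -1.88] F lift [-0.2 -4.7 -2.5] gap 0.0386
```

View pics/w5.png

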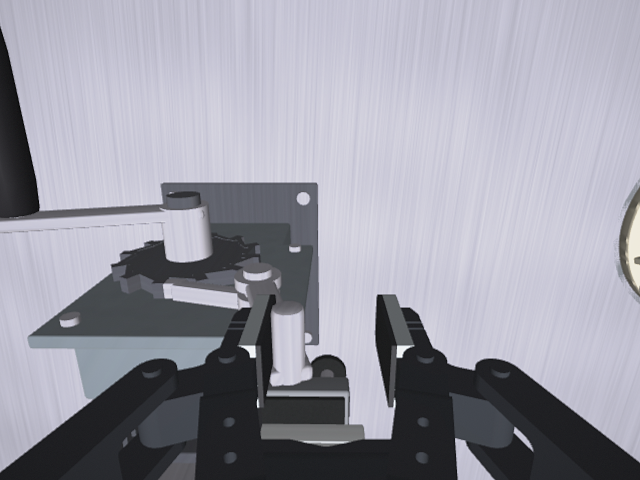

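Emit:
drive_tool --plan "-0.1 8 1 0 0 0 0; -0.1 5 0 0 0 0 0.5; -0.1 3 0 0 0 0 0.5"

```text
clock: 5.88
tcp_pos: [0.4285, -0.0302, 0.2804]
orientation: [0.037, -0.001, 0.707, -0.706]
wrist_force: [14.6, 2.3, -6.0]
finger_gap: 0.0387
```

```bash
python3 -c "
from h import *
st()"
```

```text
t 5.88 tcp [ 0.4285 -0.0302  0.2804] lift [-76.3 107.6 280.4] yaw -176.9 tilt [-0.05  -0.999  0.   ] 
 q [-0.27 -0.03 -0.2   1.35  0.02 -1.89] F lift [  1.5 -14.7  -6. ] gap 0.0387
```

Emit:
drive_tool --plan "-0.1 -12 0 0 0 0 -1.5; -0.1 0 -45 0 0 0 -1.4; -0.1 0 -30 10 0 0 0; 0.5 0 0 50 0 0 0; 1 -40 0 20 0 0 0; 1 -60 0 0 0 0 0; 1 -60 0 0 0 0 0; 1 -30 0 0 0 0 0"

```text
clock: 6.88
tcp_pos: [0.6258, -0.1007, 0.3462]
orientation: [0.007, -0.029, 0.709, -0.705]
wrist_force: [0.4, -0.6, -0.2]
finger_gap: 0.0855
```

```bash
python3 -c "
from h import *
st()
p,d,c=snap('wrist','w6')"
```

```text
t 6.88 tcp [ 0.6258 -0.1007  0.3462] lift [-157.5  -85.6  346.2] yaw -177.1 tilt [ 0.031 -0.999 -0.006] 
 q [-0.28  0.49  0.63  1.74 -0.   -1.91] F lift [-0.6 -0.4 -0.2] gap 0.0855
```

View pics/w6.png

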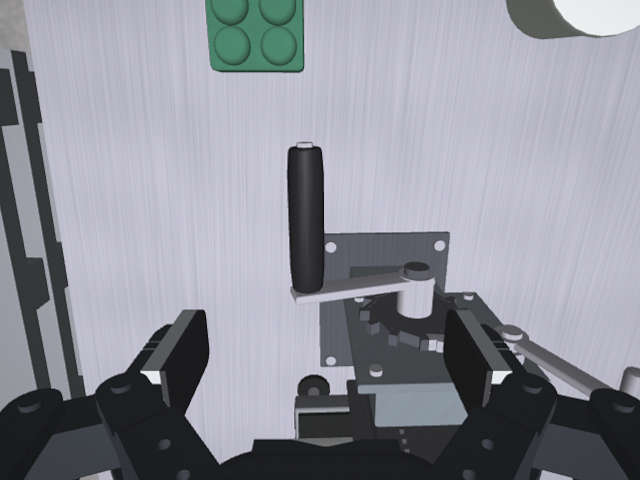

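Run:
```python
from h import *
z=np.load('pics/w6.npz'); d=z['d']
for u,v in [(203,314),(190,316),(450,314),(462,316),(206,350),(305,170),(305,220),(306,270)]: print((u,v),(ML@(P(z,d,u,v)-O)*1000).round(1))
```

```text
(203, 314) [-167.6 -129.6  376. ]
(190, 316) [-169.8 -132.3  381.2]
(450, 314) [-168.1  -44.5  380.1]
(462, 316) [-169.4  -41.8  383.9]
(206, 350) [-153.2 -129.9  376.2]
(305, 170) [-189.8  -96.5  209.9]
(305, 220) [-152.5  -97.2  210. ]
(306, 270) [-112.1  -97.2  210.1]
```

Emit:
drive_tool --plan "1 -11 50 -6 -0.3 0 1.8; 1 0 55 0 0 0 0; 1 0 50 0 0 0 0; 1 0 25 0 0 0 0; 1 0 0 0 0 0 0"

```text
clock: 7.55
tcp_pos: [0.6288, -0.0906, 0.151]
orientation: [0.011, -0.026, 0.713, -0.701]
wrist_force: [-0.3, -0.4, 0.8]
finger_gap: 0.0855
```

```bash
python3 -c "
from h import *
st()
z,d,c=snap('wrist','w7')
for u,v in [(203,314),(450,314)]: print((u,v),(ML@(P(c,d,u,v)-O)*1000).round(1))"
```

```text
t 7.55 tcp [ 0.6288 -0.0906  0.151 ] lift [-147.6  -89.2  151. ] yaw -177.0 tilt [ 0.02  -1.    -0.017] 
 q [-0.27  0.48  0.13  1.25  0.01 -1.9 ] F lift [-0.4  0.4  0.8] gap 0.0855
(203, 314) [-158.2 -132.7  181.5]
(450, 314) [-158.1  -47.4  183.4]
```

View pics/w7.png

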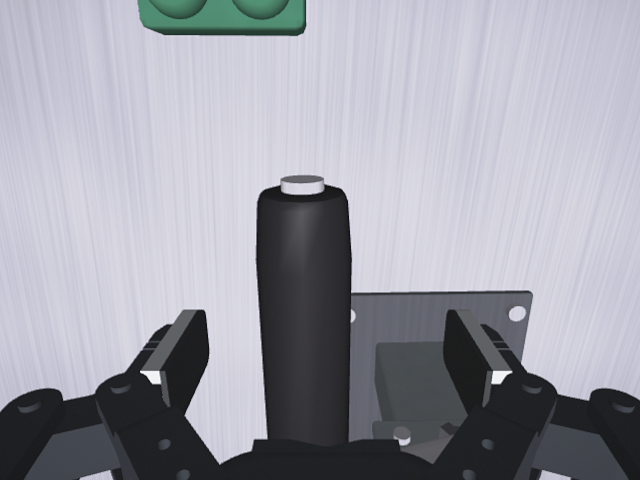

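Emit:
drive_tool --plan "1 -7 1 0 1 0 1.1; -1 0 0 0 0 0 0; -1 0 0 0 0 0 0; -1 0 0 0 0 0 0; -1 0 0 0 0 0 0; -1 0 0 0 0 0 0" --grip_force 80

```text
clock: 8.35
tcp_pos: [0.6364, -0.0913, 0.1564]
orientation: [-0.019, 0.017, -0.705, 0.709]
wrist_force: [2.2, 0.1, -0.6]
finger_gap: 0.026
```

```bash
python3 -c "
from h import *
st()
z,d,c=snap('wrist','w8')"
```

```text
t 8.35 tcp [ 0.6364 -0.0913  0.1564] lift [-148.7  -96.7  156.4] yaw -177.1 tilt [-0.003 -1.     0.005] 
 q [-0.27  0.46  0.12  1.22 -0.   -1.89] F lift [-0.  -2.2 -0.6] gap 0.026
```

View pics/w8.png

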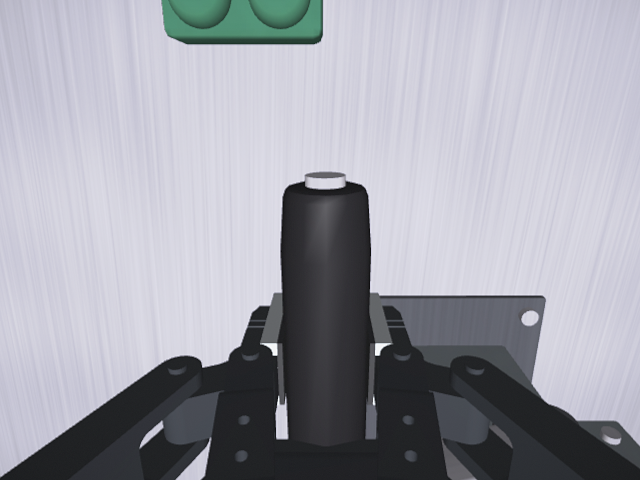

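Emit:
drive_tool --plan "-1 -1.5 5 0 0 0 0; -1 -1.5 5 0 0 0 0; -1 -1 3 0 0 0 0; -1 0 0 0 0 0 0"

```text
clock: 8.9
tcp_pos: [0.6386, -0.0912, 0.145]
orientation: [-0.019, 0.018, -0.705, 0.709]
wrist_force: [-3.8, 0.9, 5.2]
finger_gap: 0.0259
```

```bash
python3 -c "
from h import *
st()
p,d,c=snap('side','s2')
a=p[140:300,225:405,::-1]; cv2.imwrite('pics/s2z.png',cv2.resize(a,None,fx=3.5,fy=3.5,interpolation=cv2.INTER_CUBIC))
"
```

```text
t 8.9 tcp [ 0.6386 -0.0912  0.145 ] lift [-148.7  -98.9  145. ] yaw -177.1 tilt [-0.001 -1.     0.006] 
 q [-0.26  0.47  0.11  1.2  -0.01 -1.89] F lift [1.1 3.8 5.2] gap 0.0259
```

View pics/s2z.png

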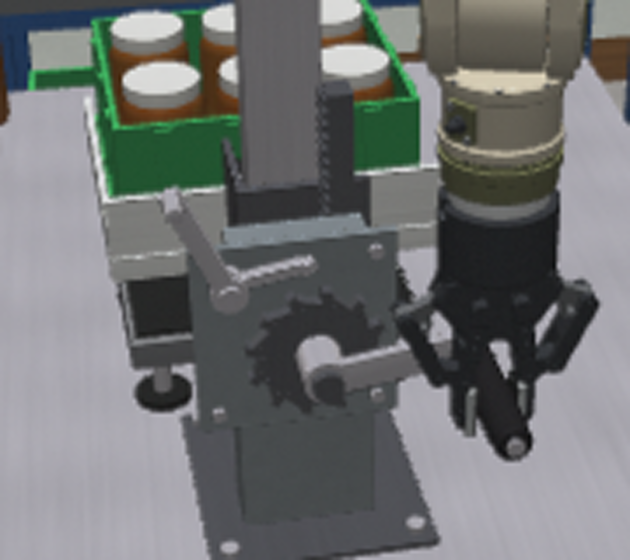

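```bash
cat > arc.py <<'E'
from h import *
import sys
s,R=st(); L=ML@(s['tcp_pos']-O)*1000; zc=float(sys.argv[3]) if len(sys.argv)>3 else 132.4
y,z=L[1],L[2]-zc; r=np.hypot(y,z); ph=np.arctan2(z,y); F=ML@s['wrist_force']
t=np.array([np.sin(ph),-np.cos(ph)]) # lowering tangent (y,z)
print('r',r.round(1),'phi',np.degrees(ph).round(1),'crank',round(np.radians(166.1)-ph,3),'Ft',(F[1:]@t).round(1),'Frad',(F[1]*np.cos(ph)+F[2]*np.sin(ph)).round(1))
step=float(sys.argv[1]); n=int(sys.argv[2]); cur=np.array([y,z])
for k in range(n):
    p=ph-step*(k+1)/100; tgt=100*np.array([np.cos(p),np.sin(p)]); dl=tgt-cur; cur=tgt; print('x %.1f y %.1f phi %.1f'%(dl[0],-dl[1],np.degrees(p)))
E
python3 arc.py 14 8
```

```text
t 8.95 tcp [ 0.6386 -0.0912  0.1451] lift [-148.7  -98.9  145.1] yaw -177.1 tilt [-0.001 -1.     0.006] 
 q [-0.26  0.47  0.11  1.2  -0.01 -1.89] F lift [0.3 4.7 5.4] gap 0.0261
r 99.7 phi 172.7 crank -0.115 Ft 5.9 Frad -4.0
x 2.5 y -13.8 phi 164.6
x 4.6 y -13.2 phi 156.6
x 6.4 y -12.4 phi 148.6
x 8.1 y -11.4 phi 140.6
x 9.6 y -10.2 phi 132.6
x 10.9 y -8.7 phi 124.5
x 12.0 y -7.1 phi 116.5
x 12.9 y -5.4 phi 108.5
```

Emit:
drive_tool --plan "-1 2.5 -14 0 0 0 0; -1 4.5 -13 0 0 0 0; -1 6.5 -12.5 0 0 0 0; -1 8 -11.5 0 0 0 0; -1 9.5 -10 0 0 0 0; -1 11 -8.5 0 0 0 0"

```text
clock: 9.7
tcp_pos: [0.5875, -0.0941, 0.219]
orientation: [-0.013, 0.022, -0.704, 0.71]
wrist_force: [-8.5, -1.6, -1.7]
finger_gap: 0.0261
```

```bash
python3 arc.py 14 8
```

```text
t 9.7 tcp [ 0.5875 -0.0941  0.219 ] lift [-148.8  -47.7  219. ] yaw -177.1 tilt [ 0.013 -1.     0.008] 
 q [-0.29  0.36  0.12  1.34 -0.01 -1.91] F lift [-1.2  8.6 -1.7] gap 0.0261
r 98.8 phi 118.9 crank 0.824 Ft 6.7 Frad -5.6
x 12.1 y -6.9 phi 110.8
x 13.4 y -4.1 phi 102.8
x 13.8 y -2.1 phi 94.8
x 14.0 y -0.2 phi 86.8
x 13.9 y 1.8 phi 78.8
x 13.5 y 3.7 phi 70.7
x 12.9 y 5.5 phi 62.7
x 12.0 y 7.3 phi 54.7
```

Emit:
drive_tool --plan "-1 12 -6.5 0 0 0 0.5; -1 13 -4 0 0 0 0; -1 13.5 -2 0 0 0 0; -1 14 0 0 0 0 0; -1 13 2 0 0 0 0; -1 10 3 0 0 0 0"

```text
clock: 10.45
tcp_pos: [0.4938, -0.0992, 0.2214]
orientation: [-0.004, 0.03, -0.704, 0.71]
wrist_force: [-1.2, -3.1, -17.8]
finger_gap: 0.0262
```

```bash
python3 arc.py 6 8
```

```text
t 10.45 tcp [ 0.4938 -0.0992  0.2214] lift [-148.8   46.1  221.4] yaw -177.2 tilt [ 0.038 -0.999  0.008] 
 q [-0.34  0.2  -0.09  1.31 -0.02 -1.96] F lift [ -3.    1.4 -17.8] gap 0.0262
r 100.2 phi 62.6 crank 1.806 Ft 9.4 Frad -15.2
x 5.1 y 3.1 phi 59.2
x 5.1 y 3.2 phi 55.7
x 4.9 y 3.5 phi 52.3
x 4.6 y 3.8 phi 48.9
x 4.4 y 4.1 phi 45.4
x 4.1 y 4.3 phi 42.0
x 3.9 y 4.6 phi 38.6
x 3.6 y 4.8 phi 35.1
```

Emit:
drive_tool --plan "-1 4.5 4 0 0 0 1; -1 5 3.5 0 0 0 1; -1 5 3.5 0 0 0 0; -1 4.5 4 0 0 0 0; -1 0 0 0 0 0 0"

```text
clock: 11.08
tcp_pos: [0.4659, -0.1008, 0.1999]
orientation: [-0.01, 0.024, -0.704, 0.709]
wrist_force: [-2.7, -2.7, -12.2]
finger_gap: 0.0255
```

```bash
python3 arc.py 4 8
```

```text
t 11.07 tcp [ 0.4659 -0.1008  0.1999] lift [-148.9   74.1  199.9] yaw -177.3 tilt [ 0.021 -1.     0.006] 
 q [-0.37  0.14 -0.21  1.23 -0.01 -1.99] F lift [ -2.5   2.9 -12.2] gap 0.0255
r 100.2 phi 42.4 crank 2.16 Ft 10.9 Frad -6.1
x 2.5 y 3.2 phi 40.1
x 2.5 y 3.1 phi 37.8
x 2.4 y 3.2 phi 35.5
x 2.3 y 3.3 phi 33.2
x 2.1 y 3.4 phi 30.9
x 2.0 y 3.5 phi 28.6
x 1.8 y 3.5 phi 26.3
x 1.7 y 3.6 phi 24.0
```

Emit:
drive_tool --plan "-1 1.7 2 0 0 0 1; -1 1.6 2 0 0 0 0; -1 0 0 0 0 0 0"

```text
clock: 11.45
tcp_pos: [0.4631, -0.1009, 0.196]
orientation: [-0.017, 0.017, -0.705, 0.709]
wrist_force: [-0.1, -2.7, -12.8]
finger_gap: 0.0256
```

```bash
python3 arc.py 2.5 3
```

```text
t 11.45 tcp [ 0.4631 -0.1009  0.196 ] lift [-148.9   76.9  196. ] yaw -177.3 tilt [ 0.001 -1.     0.006] 
 q [-0.38  0.13 -0.24  1.2  -0.01 -2.  ] F lift [ -2.7   0.2 -12.8] gap 0.0256
r 99.7 phi 39.6 crank 2.208 Ft 10.0 Frad -8.0
x 1.8 y 1.8 phi 38.2
x 1.5 y 2.0 phi 36.7
x 1.5 y 2.0 phi 35.3
```

Emit:
drive_tool --plan "-1 1.6 2.3 0 0 0 0; -1 1.5 2.4 0 0 0 0; -1 0 0 0 0 0 0"

```text
clock: 11.82
tcp_pos: [0.4595, -0.1012, 0.1914]
orientation: [-0.016, 0.017, -0.704, 0.709]
wrist_force: [-1.4, -4.0, -12.0]
finger_gap: 0.0258
```

```bash
python3 arc.py 2.8 3
```

```text
t 11.82 tcp [ 0.4595 -0.1012  0.1914] lift [-148.9   80.5  191.4] yaw -177.3 tilt [ 0.001 -1.     0.007] 
 q [-0.38  0.12 -0.26  1.19 -0.01 -2.  ] F lift [ -3.9   1.6 -12. ] gap 0.0258
r 99.8 phi 36.2 crank 2.266 Ft 10.6 Frad -5.8
x 1.8 y 2.1 phi 34.6
x 1.6 y 2.3 phi 33.0
x 1.5 y 2.4 phi 31.4
```

Emit:
drive_tool --plan "-1 1.5 2.3 0 0 0 0; -1 1.4 2.4 0 0 0 0; -1 0 0 0 0 0 0"

```text
clock: 12.2
tcp_pos: [0.4561, -0.1014, 0.1865]
orientation: [-0.016, 0.018, -0.704, 0.709]
wrist_force: [-2.3, -3.2, -11.8]
finger_gap: 0.0257
```

```bash
python3 arc.py 2.8 3
```

```text
t 12.2 tcp [ 0.4561 -0.1014  0.1865] lift [-148.9   83.8  186.5] yaw -177.3 tilt [ 0.002 -1.     0.007] 
 q [-0.39  0.12 -0.28  1.18 -0.01 -2.  ] F lift [ -3.    2.5 -11.8] gap 0.0257
r 99.8 phi 32.8 crank 2.326 Ft 11.2 Frad -4.3
x 1.7 y 2.3 phi 31.2
x 1.4 y 2.4 phi 29.6
x 1.4 y 2.5 phi 28.0
```

Emit:
drive_tool --plan "-1 1.4 2.4 0 0 0 0; -1 1.3 2.5 0 0 0 0; -1 0 0 0 0 0 0"

```text
clock: 12.58
tcp_pos: [0.4529, -0.1016, 0.1813]
orientation: [-0.016, 0.018, -0.704, 0.709]
wrist_force: [-2.7, -2.7, -10.1]
finger_gap: 0.0261
```

```bash
python3 arc.py 2.8 3
```

```text
t 12.57 tcp [ 0.4529 -0.1016  0.1813] lift [-148.9   87.   181.3] yaw -177.3 tilt [ 0.002 -1.     0.007] 
 q [-0.39  0.11 -0.29  1.16 -0.01 -2.01] F lift [ -2.5   2.9 -10.1] gap 0.0261
r 99.8 phi 29.3 crank 2.387 Ft 10.2 Frad -2.5
x 1.5 y 2.4 phi 27.7
x 1.3 y 2.5 phi 26.1
x 1.2 y 2.5 phi 24.5
```

Emit:
drive_tool --plan "-1 1.3 2.4 0 0 0 0; -1 1.2 2.5 0 0 0 0; -1 0 0 0 0 0 0"

```text
clock: 12.95
tcp_pos: [0.4501, -0.1017, 0.1761]
orientation: [-0.016, 0.018, -0.704, 0.709]
wrist_force: [-2.5, -3.5, -10.7]
finger_gap: 0.0261
```

```bash
python3 arc.py 2.8 3
```

```text
t 12.95 tcp [ 0.4501 -0.1017  0.1761] lift [-149.    89.8  176.1] yaw -177.3 tilt [ 0.003 -1.     0.007] 
 q [-0.39  0.11 -0.31  1.15 -0.01 -2.01] F lift [ -3.4   2.6 -10.7] gap 0.0261
r 99.9 phi 25.9 crank 2.446 Ft 10.8 Frad -2.3
x 1.3 y 2.5 phi 24.3
x 1.1 y 2.6 phi 22.7
x 1.0 y 2.6 phi 21.1
```

Emit:
drive_tool --plan "-1 1.2 2.5 0 0 0 0; -1 1.0 2.6 0 0 0 0; -1 0 0 0 0 0 0"

```text
clock: 13.32
tcp_pos: [0.4476, -0.1019, 0.1706]
orientation: [-0.016, 0.018, -0.704, 0.709]
wrist_force: [-2.8, -2.8, -11.0]
finger_gap: 0.0259
```

```bash
python3 arc.py 2.8 3
```

```text
t 13.32 tcp [ 0.4476 -0.1019  0.1706] lift [-149.    92.4  170.6] yaw -177.3 tilt [ 0.003 -1.     0.007] 
 q [-0.39  0.11 -0.32  1.14 -0.01 -2.01] F lift [ -2.6   2.9 -11. ] gap 0.0259
r 100.0 phi 22.5 crank 2.507 Ft 11.3 Frad -1.5
x 1.1 y 2.6 phi 20.9
x 1.0 y 2.6 phi 19.3
x 0.9 y 2.7 phi 17.7
```

Emit:
drive_tool --plan "-1 1.0 2.6 0 0 0 0; -1 0.9 2.7 0 0 0 0; -1 0 0 0 0 0 0"

```text
clock: 13.7
tcp_pos: [0.4454, -0.102, 0.1649]
orientation: [-0.016, 0.018, -0.704, 0.709]
wrist_force: [-3.1, -2.8, -10.3]
finger_gap: 0.0259
```

```bash
python3 arc.py 2.8 3
```

```text
t 13.7 tcp [ 0.4454 -0.102   0.1649] lift [-149.    94.6  164.9] yaw -177.3 tilt [ 0.003 -1.     0.007] 
 q [-0.4   0.11 -0.34  1.12 -0.01 -2.01] F lift [ -2.7   3.2 -10.3] gap 0.0259
r 100.0 phi 19.0 crank 2.568 Ft 10.8 Frad -0.3
x 0.8 y 2.7 phi 17.4
x 0.8 y 2.7 phi 15.8
x 0.7 y 2.7 phi 14.2
```

Emit:
drive_tool --plan "-1 0.8 2.7 0 0 0 0; -1 0.8 2.7 0 0 0 0; -1 0 0 0 0 0 0"

```text
clock: 14.08
tcp_pos: [0.4435, -0.1021, 0.1591]
orientation: [-0.016, 0.018, -0.704, 0.709]
wrist_force: [-3.1, -4.5, -10.9]
finger_gap: 0.0264
```

```bash
python3 arc.py 2.8 3
```

```text
t 14.07 tcp [ 0.4435 -0.1021  0.1591] lift [-148.9   96.5  159.1] yaw -177.3 tilt [ 0.004 -1.     0.007] 
 q [-0.4   0.11 -0.35  1.11 -0.01 -2.02] F lift [ -4.3   3.3 -10.9] gap 0.0264
r 100.1 phi 15.5 crank 2.629 Ft 11.4 Frad 0.3
x 0.6 y 2.7 phi 13.9
x 0.6 y 2.7 phi 12.3
x 0.6 y 2.7 phi 10.7
```

Emit:
drive_tool --plan "-1 0.6 2.7 0 0 0 0; -1 0.6 2.7 0 0 0 0; -1 0 0 0 0 0 0"

```text
clock: 14.45
tcp_pos: [0.4421, -0.1022, 0.1534]
orientation: [-0.016, 0.018, -0.704, 0.709]
wrist_force: [-3.5, -3.6, -10.3]
finger_gap: 0.0258
```

```bash
python3 arc.py 2.8 3
```

```text
t 14.45 tcp [ 0.4421 -0.1022  0.1534] lift [-149.    97.9  153.4] yaw -177.3 tilt [ 0.004 -1.     0.007] 
 q [-0.4   0.11 -0.37  1.09 -0.01 -2.02] F lift [ -3.4   3.7 -10.3] gap 0.0258
r 100.2 phi 12.1 crank 2.687 Ft 10.8 Frad 1.5
x 0.4 y 2.8 phi 10.5
x 0.5 y 2.8 phi 8.9
x 0.4 y 2.8 phi 7.3
```

Emit:
drive_tool --plan "-1 0.5 2.7 0 0 0 0; -1 0.5 2.7 0 0 0 0; -1 0 0 0 0 0 0"

```text
clock: 14.82
tcp_pos: [0.441, -0.1023, 0.1479]
orientation: [-0.016, 0.018, -0.704, 0.709]
wrist_force: [-3.1, -2.4, -10.2]
finger_gap: 0.0258
```

```bash
python3 arc.py 2.8 3
```

```text
t 14.82 tcp [ 0.441  -0.1023  0.1479] lift [-149.    99.   147.9] yaw -177.3 tilt [ 0.004 -1.     0.007] 
 q [-0.4   0.11 -0.38  1.08 -0.01 -2.02] F lift [ -2.2   3.3 -10.2] gap 0.0258
r 100.2 phi 8.9 crank 2.744 Ft 10.6 Frad 1.6
x 0.2 y 2.8 phi 7.3
x 0.3 y 2.8 phi 5.7
x 0.2 y 2.8 phi 4.1
```

Emit:
drive_tool --plan "-1 0.4 2.8 0 0 0 0; -1 0.3 2.8 0 0 0 0; -1 0 0 0 0 0 0"

```text
clock: 15.2
tcp_pos: [0.4402, -0.1023, 0.1421]
orientation: [-0.016, 0.018, -0.704, 0.709]
wrist_force: [-2.3, -2.7, -10.6]
finger_gap: 0.026
```

```bash
python3 arc.py 2.8 3
```

```text
t 15.2 tcp [ 0.4402 -0.1023  0.1421] lift [-149.    99.8  142.1] yaw -177.3 tilt [ 0.004 -1.     0.007] 
 q [-0.4   0.12 -0.39  1.06 -0.01 -2.02] F lift [ -2.6   2.4 -10.6] gap 0.026
r 100.3 phi 5.5 crank 2.802 Ft 10.7 Frad 1.4
x -0.0 y 2.8 phi 3.9
x 0.2 y 2.8 phi 2.3
x 0.1 y 2.8 phi 0.7
```

Emit:
drive_tool --plan "-1 0.2 2.8 0 0 0 0; -1 0.1 2.8 0 0 0 0; -1 0 0 0 0 0 0"

```text
clock: 15.58
tcp_pos: [0.4397, -0.1023, 0.1363]
orientation: [-0.015, 0.018, -0.704, 0.709]
wrist_force: [-3.3, -3.0, -11.3]
finger_gap: 0.0258
```

```bash
python3 arc.py 2.8 3
```

```text
t 15.57 tcp [ 0.4397 -0.1023  0.1363] lift [-149.   100.2  136.3] yaw -177.3 tilt [ 0.004 -1.     0.007] 
 q [-0.4   0.12 -0.4   1.05 -0.01 -2.02] F lift [ -2.8   3.4 -11.3] gap 0.0258
r 100.3 phi 2.2 crank 2.86 Ft 11.4 Frad 3.0
x -0.3 y 2.8 phi 0.6
x -0.0 y 2.8 phi -1.0
x -0.1 y 2.8 phi -2.6
```

Emit:
drive_tool --plan "-1 0 2.8 0 0 0 0; -1 0 2.8 0 0 0 0; -1 0 0 0 0 0 0"

```text
clock: 15.95
tcp_pos: [0.4396, -0.1023, 0.1307]
orientation: [-0.015, 0.018, -0.704, 0.709]
wrist_force: [-2.9, -4.4, -10.4]
finger_gap: 0.0256
```

```bash
python3 arc.py 2.8 3
```

```text
t 15.95 tcp [ 0.4396 -0.1023  0.1307] lift [-149.   100.4  130.7] yaw -177.3 tilt [ 0.005 -1.     0.007] 
 q [-0.4   0.13 -0.41  1.04 -0.01 -2.02] F lift [ -4.2   3.1 -10.4] gap 0.0256
r 100.4 phi -1.0 crank 2.916 Ft 10.4 Frad 3.3
x -0.5 y 2.8 phi -2.6
x -0.2 y 2.8 phi -4.2
x -0.2 y 2.8 phi -5.8
```

Emit:
drive_tool --plan "-1 -0.3 2.8 0 0 0 0; -1 -0.2 2.8 0 0 0 0; -1 0 0 0 0 0 0"

```text
clock: 16.32
tcp_pos: [0.4398, -0.1023, 0.125]
orientation: [-0.015, 0.019, -0.704, 0.709]
wrist_force: [-3.0, -3.8, -11.1]
finger_gap: 0.0259
```

```bash
python3 arc.py 2.8 3
```

```text
t 16.32 tcp [ 0.4398 -0.1023  0.125 ] lift [-149.   100.2  125. ] yaw -177.3 tilt [ 0.005 -1.     0.007] 
 q [-0.4   0.13 -0.42  1.02 -0.01 -2.02] F lift [ -3.6   3.2 -11.1] gap 0.0259
r 100.4 phi -4.2 crank 2.973 Ft 10.8 Frad 4.0
x -0.7 y 2.8 phi -5.8
x -0.3 y 2.8 phi -7.4
x -0.4 y 2.8 phi -9.0
```

Emit:
drive_tool --plan "-1 -0.5 2.8 0 0 0 0; -1 -0.4 2.8 0 0 0 0; -1 0 0 0 0 0 0"

```text
clock: 16.7
tcp_pos: [0.4402, -0.1023, 0.1202]
orientation: [-0.015, 0.019, -0.704, 0.709]
wrist_force: [-5.7, -3.0, -7.3]
finger_gap: 0.026
```

```bash
python3 arc.py 2.8 3
```

```text
t 16.7 tcp [ 0.4402 -0.1023  0.1202] lift [-149.    99.7  120.2] yaw -177.3 tilt [ 0.006 -1.     0.007] 
 q [-0.4   0.14 -0.43  1.01 -0.01 -2.02] F lift [-2.7  5.9 -7.3] gap 0.026
r 100.5 phi -7.0 crank 3.021 Ft 6.5 Frad 6.7
x -0.9 y 2.7 phi -8.6
x -0.5 y 2.8 phi -10.2
x -0.5 y 2.7 phi -11.8
```

Ft dropped from about 10.8 to 6.5 N, so the platform has touched the stand. I'll finish in small single steps.

Emit:
drive_tool --plan "-1 -0.6 2 0 0 0 0; -1 0 0 0 0 0 0"

```text
clock: 16.95
tcp_pos: [0.4403, -0.1023, 0.1195]
orientation: [-0.015, 0.019, -0.704, 0.71]
wrist_force: [-5.7, -2.4, -5.4]
finger_gap: 0.0258
```

```bash
python3 arc.py 2.8 3
```

```text
t 16.95 tcp [ 0.4403 -0.1023  0.1195] lift [-149.    99.7  119.5] yaw -177.3 tilt [ 0.006 -1.     0.008] 
 q [-0.4   0.14 -0.43  1.01 -0.01 -2.02] F lift [-2.1  5.8 -5.4] gap 0.0258
r 100.5 phi -7.4 crank 3.028 Ft 4.6 Frad 6.5
x -0.9 y 2.7 phi -9.0
x -0.5 y 2.8 phi -10.6
x -0.6 y 2.7 phi -12.2
```

Emit:
drive_tool --plan "-1 -0.2 2 0 0 0 0; -1 0 0 0 0 0 0; -1 0 0 0 0 0 0"

```text
clock: 17.32
tcp_pos: [0.4403, -0.1024, 0.1199]
orientation: [-0.015, 0.019, -0.704, 0.71]
wrist_force: [-5.9, -3.7, -6.7]
finger_gap: 0.0265
```

```bash
python3 arc.py 2.8 1
```

```text
t 17.32 tcp [ 0.4403 -0.1024  0.1199] lift [-149.1   99.7  119.9] yaw -177.2 tilt [ 0.006 -1.     0.009] 
 q [-0.4   0.14 -0.43  1.01 -0.01 -2.02] F lift [-3.4  6.1 -6.7] gap 0.0265
r 100.5 phi -7.1 crank 3.023 Ft 5.8 Frad 6.8
x -0.8 y 2.7 phi -8.7
```

Emit:
drive_tool --plan "-1 -0.2 2 0 0 0 0; -1 -0.2 2 0 0 0 0"

```text
clock: 17.58
tcp_pos: [0.4406, -0.1024, 0.1178]
orientation: [-0.015, 0.019, -0.704, 0.71]
wrist_force: [-7.6, -1.4, -1.2]
finger_gap: 0.0262
```

```bash
python3 arc.py 2.8 1
```

```text
t 17.57 tcp [ 0.4406 -0.1024  0.1178] lift [-149.1   99.4  117.8] yaw -177.2 tilt [ 0.005 -1.     0.009] 
 q [-0.4   0.14 -0.43  1.   -0.01 -2.02] F lift [-1.   7.6 -1.2] gap 0.0262
r 100.4 phi -8.3 crank 3.045 Ft 0.1 Frad 7.7
x -0.9 y 2.7 phi -10.0
```

Emit:
drive_tool --plan "-1 0.4 0.8 0 0 0 0; -1 0.3 0.8 0 0 0 0; -1 0 0.5 0 0 0 0"

```text
clock: 17.95
tcp_pos: [0.4406, -0.1024, 0.1189]
orientation: [-0.017, 0.018, -0.703, 0.71]
wrist_force: [-6.2, -1.9, -4.5]
finger_gap: 0.026
```

```bash
python3 arc.py 2.8 1; python3 -c "
from h import *
p,d,c=snap('side','s3')
a=p[140:300,225:405,::-1]; cv2.imwrite('pics/s3z.png',cv2.resize(a,None,fx=3.5,fy=3.5,interpolation=cv2.INTER_CUBIC))
"
```

```text
t 17.95 tcp [ 0.4406 -0.1024  0.1189] lift [-149.1   99.4  118.9] yaw -177.2 tilt [ 0.002 -1.     0.01 ] 
 q [-0.4   0.13 -0.43  1.   -0.01 -2.02] F lift [-1.6  6.3 -4.5] gap 0.026
r 100.3 phi -7.7 crank 3.034 Ft 3.7 Frad 6.9
x -0.7 y 2.7 phi -9.3
```

View pics/s3z.png

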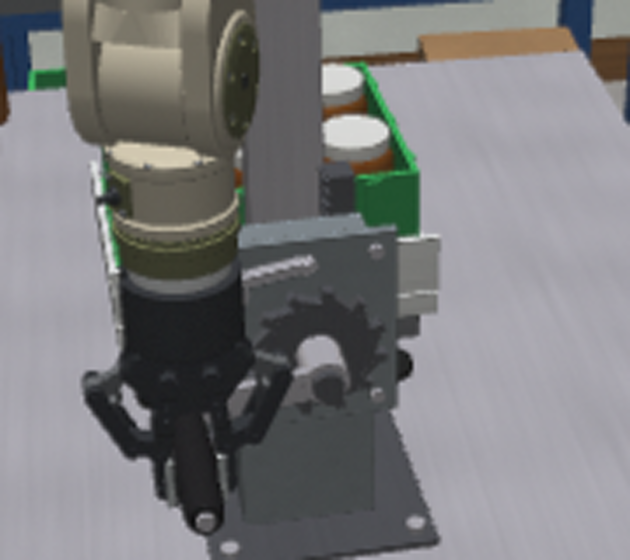

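Emit:
drive_tool --plan "-1 0.2 2 0 0 0 0; -1 0 2 0 0 0 0; 0.3 0 0.5 0 0 0 0; 0.3 0 0 0 0 0 0; 1 0 0 0 0 0 0; 1 0 0 0 0 0 0"

```text
clock: 18.75
tcp_pos: [0.4484, -0.1034, 0.1224]
orientation: [-0.023, 0.011, -0.702, 0.711]
wrist_force: [0.1, -0.5, -0.1]
finger_gap: 0.0854
```

```bash
python3 -c "
from h import *
st()
p,d,c=snap('wrist','w9')"
```

```text
t 18.75 tcp [ 0.4484 -0.1034  0.1224] lift [-150.5   91.6  122.4] yaw -177.2 tilt [-0.017 -1.     0.013] 
 q [-0.4   0.13 -0.43  0.99 -0.   -2.02] F lift [-0.5 -0.1 -0.1] gap 0.0854
```

View pics/w9.png

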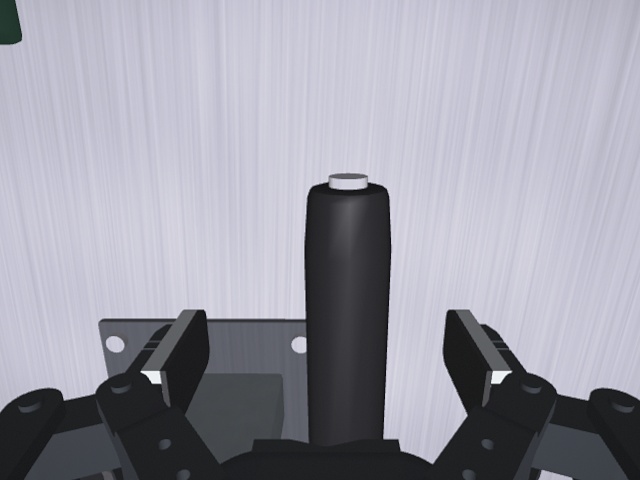

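Emit:
drive_tool --plan "1 5 -30 0 -0.7 0 -1; 1 0 -60 0 0 0 0; 1 0 -60 0 0 0 0; 1 0 -60 0 0 0 0; -0.1 0 -15 0 0 0 0; -0.1 0 0 0 0 0 0; -0.1 0 0 0 0 0 0"

```text
clock: 19.68
tcp_pos: [0.4426, -0.1026, 0.3526]
orientation: [0.017, -0.018, 0.707, -0.707]
wrist_force: [0.1, -0.1, -0.6]
finger_gap: 0.0389
```

```bash
python3 -c "
from h import *
st()
p,d,c=snap('wrist','w10')"
```

```text
t 19.68 tcp [ 0.4426 -0.1026  0.3526] lift [-149.4   97.4  352.6] yaw -177.2 tilt [ 0.002 -1.    -0.001] 
 q [-0.4   0.08  0.08  1.58 -0.   -2.02] F lift [-0.1 -0.1 -0.6] gap 0.0389
```

View pics/w10.png

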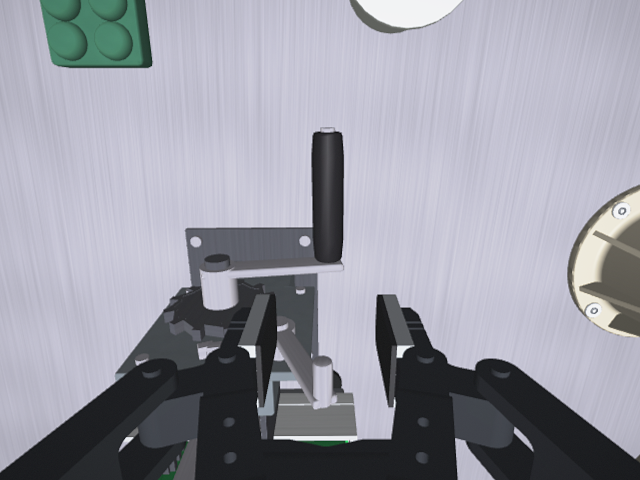

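Emit:
drive_tool --plan "-0.1 0 0 -40 0 0 0; -0.1 -1 0 -32 0 0 0; -0.1 0 0 0 0 0 0; -0.1 0 40 0 0 0 0; -0.1 0 28 0 0 0 0; -0.1 0 0 0 0 0 0"

```text
clock: 20.48
tcp_pos: [0.4368, -0.0297, 0.276]
orientation: [0.012, -0.022, 0.708, -0.706]
wrist_force: [-0.1, 0.0, 1.6]
finger_gap: 0.0385
```

```bash
python3 -c "
from h import *
st()
p,d,c=snap('wrist','w11')"
```

```text
t 20.48 tcp [ 0.4368 -0.0297  0.276 ] lift [-76.3  99.2 276. ] yaw -177.3 tilt [ 0.013 -1.    -0.004] 
 q [-0.25  0.05 -0.14  1.4  -0.   -1.87] F lift [0.  0.1 1.6] gap 0.0385
```

View pics/w11.png

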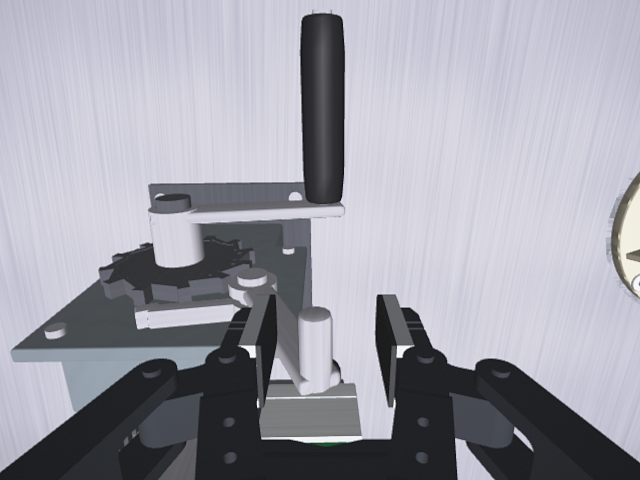

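Emit:
drive_tool --plan "-0.1 -15 0 0 0 0 0; -0.1 -15 -1 0 0 0 0; -0.1 -15 0 0 0 0 0; -0.1 -15 0 0 0 0 0; -0.1 -13 2 0 0 0 0; -0.1 -6 0 0 0 0 0; -0.1 0 0 0 0 0 0"

```text
clock: 21.4
tcp_pos: [0.5219, -0.0266, 0.2767]
orientation: [0.011, -0.022, 0.708, -0.706]
wrist_force: [-3.1, -0.7, 1.6]
finger_gap: 0.0382
```

```bash
python3 -c "
from h import *
st()
p,d,c=snap('wrist','w12')"
```

```text
t 21.4 tcp [ 0.5219 -0.0266  0.2767] lift [-77.8  14.1 276.7] yaw -177.3 tilt [ 0.014 -1.    -0.003] 
 q [-0.2   0.21  0.06  1.43 -0.   -1.82] F lift [-0.5  3.2  1.6] gap 0.0382
```

View pics/w12.png

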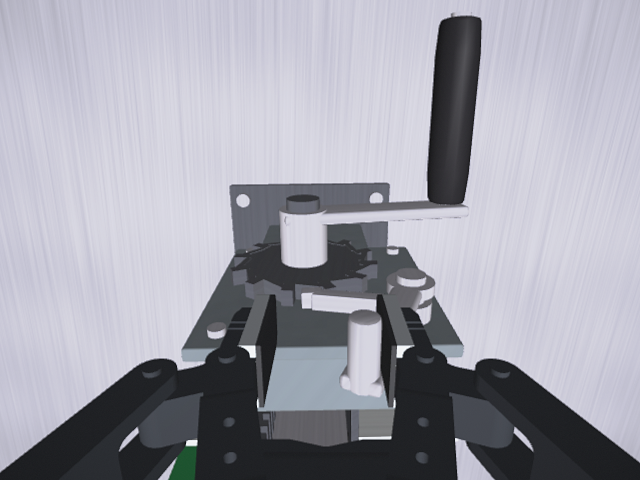

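Emit:
drive_tool --plan "-0.1 -4 0 0 0 0 0; -0.1 -3 0 0 0 0 0"

```text
clock: 21.7
tcp_pos: [0.5233, -0.0265, 0.2763]
orientation: [0.008, -0.025, 0.707, -0.706]
wrist_force: [-13.7, -1.1, 3.5]
finger_gap: 0.0387
```

```bash
python3 -c "
from h import *
st()"
```

```text
t 21.7 tcp [ 0.5233 -0.0265  0.2763] lift [-77.8  12.7 276.3] yaw -177.3 tilt [ 0.025 -1.    -0.002] 
 q [-0.2   0.23  0.07  1.44 -0.   -1.82] F lift [-0.4 13.7  3.5] gap 0.0387
```

At the stop (13.7 N). I'll back off to centre on the pin, then go up and clear, and check.

Emit:
drive_tool --plan "-0.1 12 0 0 0 0 0; -0.1 0 -40 0 0 0 1; -0.1 0 -50 0 0 0 0; -0.1 10 -30 50 0 0 0; -0.1 40 0 50 0 0 0; -0.1 60 0 0 0 0 0; -0.1 40 0 0 0 0 0; -0.1 0 0 0 0 0 0"

```text
clock: 22.7
tcp_pos: [0.3676, -0.1389, 0.4033]
orientation: [-0.022, 0.011, -0.704, 0.71]
wrist_force: [0.0, -1.0, 0.3]
finger_gap: 0.0384
```

```bash
python3 -c "
from h import *
st()
p,d,c=snap('wrist','w13')
p,d,c=snap('side','s4')
a=p[140:300,225:405,::-1]; cv2.imwrite('pics/s4z.png',cv2.resize(a,None,fx=3.5,fy=3.5,interpolation=cv2.INTER_CUBIC))
p,d,c=snap('scene','sc4')"
```

```text
t 22.7 tcp [ 0.3676 -0.1389  0.4033] lift [-181.6  174.2  403.3] yaw -177.3 tilt [-0.016 -1.     0.008] 
 q [-0.57 -0.04  0.09  1.68  0.   -2.19] F lift [-1.   0.   0.3] gap 0.0384
```

View pics/s4z.png

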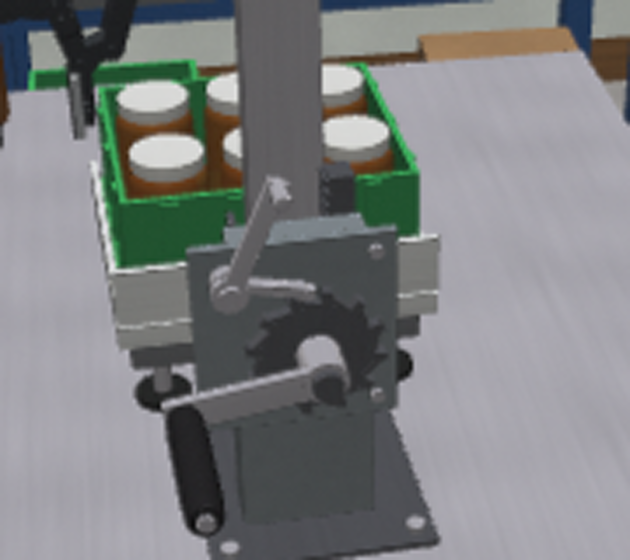

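View pics/sc4.png

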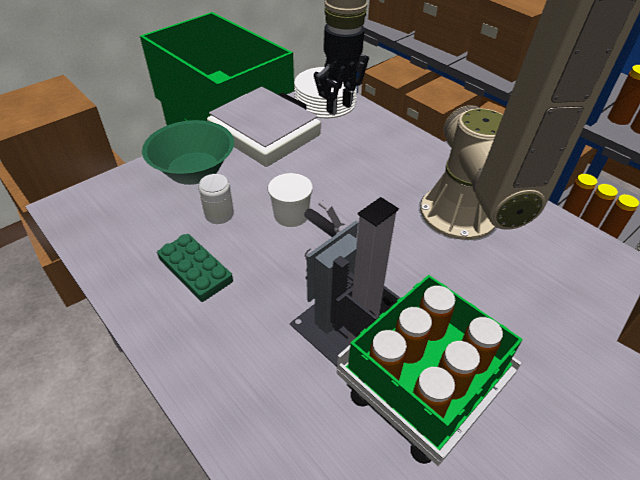

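View pics/w13.png

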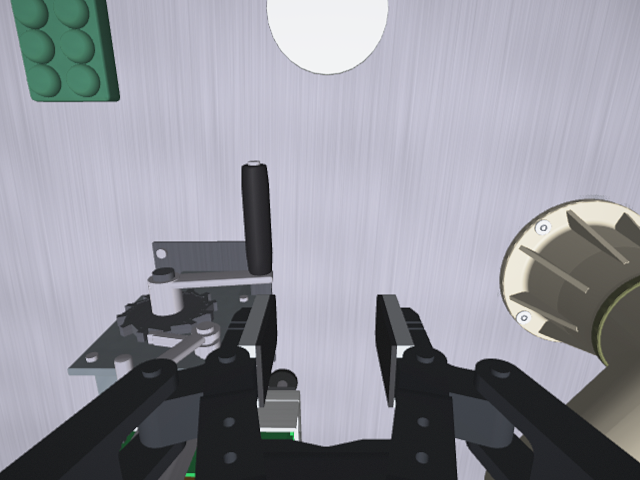

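```bash
python3 -c "
from h import *
st()
print(job.hand_in())"
```

```text
t 22.85 tcp [ 0.37   -0.139   0.4023] lift [-181.8  171.9  402.3] yaw -177.1 tilt [-0.014 -1.     0.007] 
 q [-0.57 -0.04  0.09  1.68  0.   -2.19] F lift [ 0.2 -0.2  0. ] gap 0.0385
the job is handed in; nothing more can be done
None
```

The lift is down on the landing stand with the set lever back and the pawl on the wheel. I handed the job in at about 23 s of the 70 s allowed. No verdict was reported.

**What I did**
- **Release:** I threw the set lever over to its stop, where the push force rose to about 15 N. I gripped the handle and eased it up by an estimated 0.12 rad (about 2.3 mm of platform). The side picture showed the pawl swung clear.
- **Lowering:** Commanded steps stayed at or below about 120 mm/s at the handle, roughly 24 mm/s at the platform. I did not measure the platform's speed directly.
- **Touchdown:** The pull on the handle was steady at about 10.8 N and began to fade near an estimated 3.0 rad. I stopped once it reached about 0 N, with the crank at about 3.05 rad (platform about 61 mm down), then opened the fingers.
- **Set lever back:** I pushed it to its holding stop, where the force rose to about 14 N, and backed the arm clear.

**Last checks**
- The side picture shows the lever at its starting position and the pawl tip on the wheel, about 1 pixel higher than at the start.
- The tub, tin and egg box look to be in the same places in the scene picture.
- The wrist force reads about 0 and the arm touches nothing.
- I could not read the force on the stand. I infer it from the platform height and the pull fading to zero.

**What disagreed**
- **Fingertip height:** The fingertips were about 37 mm higher than the reported tool position and the stated 22 mm overhang imply. The cameras agreed on this. My first pass at the pin went over it without touching, and after that I used camera-measured fingertip heights.
- **Radial force:** While turning the crank I saw up to 15 N along the crank radius, because my circle was off by a millimetre or so.

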